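# Tuck the biscuit tin in beside the toaster

## Task

Clear the worktop by pushing the biscuit tin across it into the corner between the oak ledge at the back and the toaster: one long side flat against the ledge, one end up against the side of the toaster that faces the kettle. Only push it along with the fingers: do not pick up, lift or tip the tin. Leave everything else where it stands.

Things in the scene. Friction and masses are not known exactly. Their poses are not given: they have to be found in the camera images.
- tin: biscuit tin: the larger of two low rectangular metal boxes with lids, 110 x 160 x 75 mm high (own x, y, z), with straight sides, loose on the worktop, 0.3 to 0.65 kg, friction about 0.5 to 0.7 (it slides under roughly 1.5 to 4.5 N). Origin at the centre of its underside; its y axis runs along its 160 mm length. The two long sides are alike, and so are the two ends.
- ledge: low oak ledge along the back of the worktop, fixed, 890 mm long, 60 mm deep, 50 mm high; placed and turned differently each time. Origin at the foot of the middle of its front face (the face towards the robot); its y axis runs along that face, its x axis points into the ledge, away from the robot. Nothing taller stands within 40 mm behind it.
- toaster: two-slice toaster, fixed, steel sides and black ends, 270 mm deep (x) x 170 mm wide (y) x 190 mm high, standing end-on against the ledge and square to it, so its upright flat sides lie 85 mm either side of its origin along y. Origin at the centre of its underside. It stands at the left or the right end of the ledge, about 345 mm from the ledge's middle, with the kettle at the other end, about 0.5 m of free worktop between them.
- kettle: white electric kettle, fixed, 156 mm across, 230 mm high, handle towards the robot reaching 120 mm from its axis. Origin at the centre of its underside. Leave alone.
- salt: salt shaker, loose, 44 mm across, 74 mm high, white with steel cap, near the front of the bay on the left. Origin at the centre of its underside. Leave alone.
- caddy: small tea caddy, the smaller of the two rectangular metal boxes, loose, 62 x 87 x 55 mm high, near the front of the bay on the right. Origin at the centre of its underside. Leave alone.
- mug: white mug, loose, 80 mm across, 92 mm high, standing in front of the kettle. Origin at the centre of its underside. Leave alone.
- jar: glass storage jar, loose, 80 mm across, 130 mm high, far left of the worktop. Origin at the centre of its underside. Leave alone.
- mill: dark wooden pepper mill, loose, 56 mm across, 175 mm high, far left of the worktop. Origin at the centre of its underside. Leave alone.
- spoon: wooden spoon, loose, 220 mm long, lying at the far right of the worktop. Leave alone.

How it is judged:
By the outcome, as a careful person would: the job done as asked, in the order asked, and still so for the second after the job is handed in, with the robot touching nothing.
It also fails if it takes over 51 s, if anything falls off the work surface, if the arm or the gripper's body presses on something with over 40 N, if the wrist force passes 120 N, or if a joint passes its speed limit or range.

## Robot

A 6-joint arm with a two-finger parallel gripper is mounted at the origin on the work surface. World frame = base frame: x ahead of the robot, y to its left, z up, the work surface at z = 0. Lengths are in mm, angles in rad, forces in N, time in s.
With the tool pointing down it reaches from about 300 to 875 mm from the base axis. Payload 6.4 kg.
Tool frame: the origin (TCP) lies on the centre line of the jaws, within the pads' length; the fingertips stand 25 mm ahead of it and the grasp point (between the pads) lies 6 mm ahead of it; z points along the fingers, y is the line along which they close (so a half turn about z gives the same grasp; the last joint's range is limited). The gripper opens to 85 mm and grips with 20 to 120 N. Pads are 22 mm wide; open, the fingers measure 114 mm over their backs; the gripper's body (76 mm by 85 mm) begins 54 mm behind the grasp point. The pads swing forward as they close: fully open they stand 13 mm farther back than shut.
Start: joints at [-1.505, 0.181, 1.607, -0, 1.354, -0.206], TCP at [154.384, -553.902, 256.288] pointing down, gripper open.
Joint ranges: [-2.99, 2.99], [-0.89, 2.07], [0.3, 2.58], [-1.14, 4.28], [0, 2.63], [-3.12, 3.12]. Speed limits (rad/s): [2.57, 2.57, 3.01, 3.14, 3.14, 3.14].

## Interface

Orientations are given as a unit quaternion [w, x, y, z].
In Python, from plant import bot gives the robot as it stands. Calls block until the motion is done:
- bot.movep(position, orientation): joint-space move of the TCP to a pose.
- bot.line_to(position, ori=None, velocity=150): straight line of the TCP; ori=None keeps the orientation; velocity is the mean speed in mm/s.
- bot.set_joints(angles): joint-space move.
- bot.command_gripper(opening, force=None): opening from 0.0 (shut) to 1.0 (fully open); force is the grip in N (None keeps the last); returns when the fingers have stopped.
- bot.pause(seconds).
- bot.ik(position, orientation): joint angles nearest the present ones, or None.
- bot.read_state(): the state.
- bot.snapshot(name): name is "scene" or "top" or "wrist"; returns the picture (384x512x3 uint8, red, green, blue); there is no depth.
- bot.camera_info(name): a dict with "fx", "fy", "cx", "cy" (pixels), "origin" and "attitude" of the camera in the world; the wrist camera has in their place "mount" (4x4, takes a point from camera to tool coordinates, whose origin is the TCP and whose axes are the flange's). Camera axes: x right, y up, looking along -z (the intrinsics and any distortion apply to the point x, -y, -z); pixel columns grow to the right and rows downward; lengths in mm; the calibration is good to about 2 mm. A picture is of the moment at which its call begins: read the wrist's pose just before it. camera_info takes no time and is no camera call.
A pose or a line that the arm cannot do raises bot.IKError and nothing moves.
- bot.sign_off(): hands the job in; it is judged then, once.
Trained networks look in the newest picture that a camera, given by its name, has taken for a name from the list of things; names that differ only in an ending like _2 or _b are one class to them, and where a whole thing is asked for, a point or a joint stands for the part that bears it (a point fixed in the world has none). Each returns a list of dicts, best first, with "score" (0 to 1); they miss things now and then, are a little off and sometimes report something else, mostly with a low value. They report only what shows in the picture. A call takes as long as a camera call.
- bot.look_for(camera, query): "rect" ([left, top, width, height] in pixels, round what is visible of it).
The state is a dict: "t": time; "joint_pos": joint angles; "qd": joint speeds; "joint_torque": joint torques, N m; "tool_pos": TCP position; "eef_rot": TCP orientation; "ft_force": force on the tool from outside, world axes, zero at the start; "torque": the same for the moment, N m; "width": opening from 0.0 (shut) to 1.0 (fully open); "gripper_force": force on a finger pad.
Only numpy, scipy, OpenCV 4.12 (cv2) and the standard library are available. Lean on these libraries where they do the work, as an engineer would, in place of code of your own. Each camera call takes 0.05 s, during which the arm holds its last target. There are 200 camera calls.

## Working session

There is one attempt and no reset: what is moved stays moved. The work goes in short steps, each a Python script; the robot and the scene stay as the last script left them, time stands still between calls to the robot, and variables do not carry over. Pictures are saved under pics/ and viewed, at most 10 in all, crops included, and the job is handed in when it is done.

```bash
ls; mkdir -p pics; python3 - <<'E'
from plant import bot
import cv2,numpy as np
for c in("scene","top"):
    im=bot.snapshot(c); cv2.imwrite(f"pics/{c}0.png",im[:,:,::-1]); print(c,bot.camera_info(c))
    for q in("tin","ledge","toaster","kettle","salt","caddy","mug"):
        print(q,[(np.round(d["rect"]).tolist(),round(d["score"],2)) for d in bot.look_for(c,q)[:2]])
print(bot.camera_info("wrist"))
print(bot.read_state())
E
```

```text
pics
scene {'fx': 484.8308773977218, 'fy': 484.8308773977218, 'cx': 260.37899969136976, 'cy': 188.93023817016336, 'origin': array([ 978.67490126, -310.90522517, 1732.39599429]), 'attitude': array([0.87661722, 0.15010811, 0.08154986, 0.44984378])}
tin [([225.0, 178.0, 50.0, 51.0], 0.72)]
ledge [([181.0, 161.0, 207.0, 158.0], 0.62)]
toaster [([135.0, 201.0, 87.0, 97.0], 0.91)]
kettle [([317.0, 108.0, 44.0, 64.0], 0.66)]
salt [([280.0, 140.0, 13.0, 20.0], 0.48)]
caddy [([190.0, 196.0, 24.0, 27.0], 0.63)]
mug [([292.0, 99.0, 29.0, 32.0], 0.78)]
top {'fx': 462.6411130108649, 'fy': 462.6411130108649, 'cx': 253.31388452712102, 'cy': 185.47067358474553, 'origin': array([ 291.03079186,  -10.26621411, 1979.87393216]), 'attitude': array([-0.70244548, -0.03892943,  0.03544917,  0.70978744])}
tin [([310.0, 144.0, 50.0, 73.0], 0.73), ([294.0, 194.0, 12.0, 23.0], 0.67)]
ledge [([144.0, 134.0, 214.0, 17.0], 0.87)]
toaster [([314.0, 143.0, 48.0, 72.0], 0.7)]
kettle [([148.0, 160.0, 38.0, 50.0], 0.73)]
salt [([202.0, 205.0, 5.0, 9.0], 0.49)]
caddy [([293.0, 194.0, 16.0, 22.0], 0.88), ([99.0, 171.0, 24
[... 508 characters left out ...]
}
{'t': 0.8, 'joint_pos': array([-1.50531003e+00,  1.80800777e-01,  1.60698476e+00, -2.24690958e-05,
        1.35377409e+00, -2.06311010e-01]), 'qd': array([-0.00158625, -0.00020061,  0.00042274,  0.00072713,  0.00081723,
        0.00046176]), 'joint_torque': array([ 3.07367909e-04, -4.44802666e+01, -3.51659060e+01, -8.95469657e-05,
        9.10956696e-04,  7.21363449e-06]), 'tool_pos': array([ 154.37259939, -553.918591  ,  256.29539851]), 'eef_rot': array([ 1.57033192e-05,  9.90779653e-01,  1.35483130e-01, -1.21058502e-05]), 'ft_force': array([-1.03498172,  0.43908085,  0.07050845]), 'torque': array([ 0.04393717,  0.02218999, -0.03826162]), 'gripper_force': 0.0, 'width': 1.0020752546165832}
```

```bash
python3 - <<'E'
import cv2,numpy as np
a=cv2.imread("pics/scene0.png")[80:320,120:400];b=cv2.imread("pics/top0.png")[100:270,80:400]
cv2.imwrite("pics/sc.png",cv2.resize(a,None,fx=2.5,fy=2.5,interpolation=cv2.INTER_CUBIC))
cv2.imwrite("pics/tc.png",cv2.resize(b,None,fx=2.5,fy=2.5,interpolation=cv2.INTER_CUBIC))
E
```

```text
(no output)
```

View pics/sc.png

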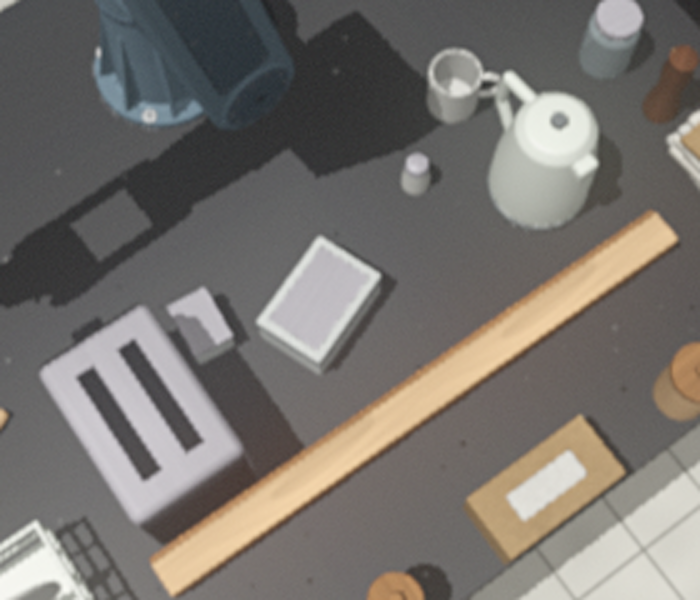

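View pics/tc.png

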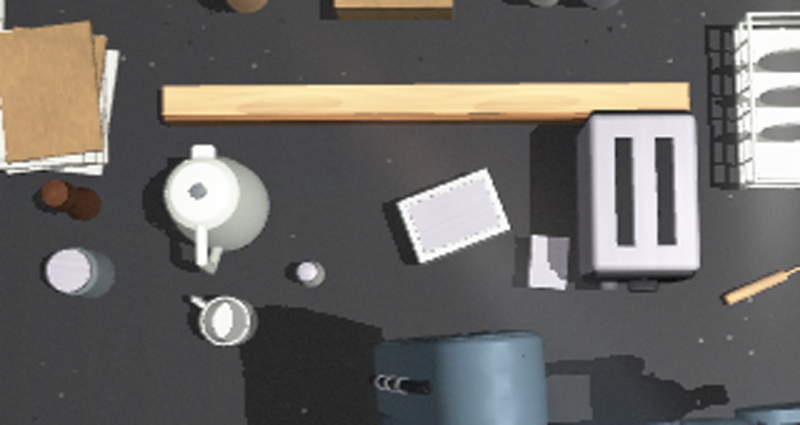

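The tin's top corners in the top crop are about (398,203), (487,169), (509,229) and (421,263). It is turned about 20° from the ledge. The toaster is on the right, at −y, and the kettle is on the left. In the scene crop the tin is at (258,320), (320,236), (382,278) and (320,370). The detectors swapped the tin with the toaster and the caddy in the top view, so I'll triangulate from my own corner readings.

```bash
cat > h.py <<'E'
import numpy as np,cv2
from scipy.spatial.transform import Rotation as R
from plant import bot
def rot(q): return R.from_quat(np.roll(q,-1)).as_matrix()
def pose(cam,st=None):
    i=bot.camera_info(cam)
    if cam!="wrist": return np.array(i["origin"]),rot(i["attitude"]),i
    M=i["mount"];T=rot(st["eef_rot"]); return st["tool_pos"]+T@M[:3,3],T@M[:3,:3],i
def ray(P,uv):
    o,A,i=P; uv=np.atleast_2d(uv)
    d=np.c_[(uv[:,0]-i["cx"])/i["fx"],-(uv[:,1]-i["cy"])/i["fy"],-np.ones(len(uv))]@A.T
    return o,d
def onz(P,uv,z):
    o,d=ray(P,uv); return o+d*((z-o[2])/d[:,2:])
def tri(Ps,uvs):
    S=0;b=0
    for P,uv in zip(Ps,uvs):
        o,d=ray(P,uv);d=d[0]/np.linalg.norm(d);M=np.eye(3)-np.outer(d,d);S=S+M;b=b+M@o
    return np.linalg.solve(S,b)
def q_down(yaw): # tool x axis at yaw in world, pointing down
    q=(R.from_euler("z",yaw)*R.from_quat([1,0,0,0])).as_quat(); return np.roll(q,1)
E
python3 - <<'E'
from h import *
np.set_printoptions(precision=1,suppress=True)
T=pose("top");S=pose("scene")
t=lambda p:np.array(p)/2.5+[80,100]
s=lambda p:np.array(p)/2.5+[120,80]
for a,b in zip([(398,203),(487,169),(509,229),(421,263)],[(382,278),(320,370),(258,320),(320,236)]):
    print("tin",tri([T,S],[t(a),s(b)]),onz(T,t(a),75),onz(S,s(b),75))
print("ledge top front",onz(T,[t((162,117)),t((580,111))],50),"foot",onz(T,[t((163,124)),t((580,121))],0))
print("ledge scene top front",onz(S,[s((655,211)),s((245,482))],50))
print("toaster side top",onz(T,[t((590,115)),t((579,270))],190),onz(S,[s((147,307)),s((243,455))],190))
print("caddy",onz(T,[t((531,235)),t((568,235)),t((568,289)),t((529,287))],55))
print("salt",onz(T,t((308,272)),70),"kettle",onz(T,t((198,190)),230))
c=onz(T,t((454,216)),75)[0]
bot.movep([c[0]-20,c[1]-40,330],q_down(0)); st=bot.read_state(); im=bot.snapshot("wrist")
cv2.imwrite("pics/w1.png",im[:,:,::-1]); np.savez("w1.npz",**{k:st[k] for k in("eef_rot","tool_pos")}); print(st["t"],st["tool_pos"])
E
```

```text
tin [514.6  59.   48. ] [[510.7  56.4  75. ]] [[522.7  54.6  75. ]]
tin [572.5 -92.9  32.9] [[566. -92.  75.]] [[582.9 -97.5  75. ]]
tin [ 466.8 -126.7   64.1] [[ 465.5 -126.8   75. ]] [[ 470.5 -127.1   75. ]]
tin [412.   20.5  62.7] [[410.7  19.2  75. ]] [[416.7  19.3  75. ]]
ledge top front [[ 664.6  456.4   50. ]
 [ 667.  -251.9   50. ]] foot [[ 661.9  466.5    0. ]
 [ 659.1 -257.7    0. ]]
ledge scene top front [[ 668.7  454.6   50. ]
 [ 647.5 -271.3   50. ]]
toaster side top [[ 633.2 -249.9  190. ]
 [ 390.1 -226.9  190. ]] [[ 403.7 -250.4  190. ]
 [ 644.8 -257.3  190. ]]
caddy [[ 456.9 -164.6   55. ]
 [ 456.2 -226.3   55. ]
 [ 366.2 -224.3   55. ]
 [ 370.2 -159.6   55. ]]
salt [[398.1 206.1  70. ]] kettle [[516.1 356.2 230. ]]
2.8667 [468.  -76.8 329.8]
```

View pics/w1.png

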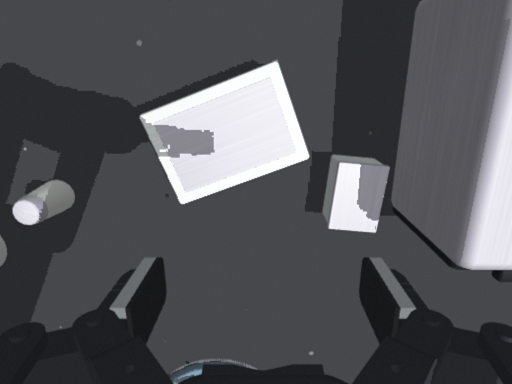

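The wrist view puts the tin corners at (140,117), (276,62), (308,157) and (182,203), and the caddy at (325–387, 155–232), to the right of the tin and clear of it. I'll take one more look for the ledge line.

```bash
python3 - <<'E'
from h import *
np.set_printoptions(precision=1,suppress=True)
P=pose("wrist",np.load("w1.npz"))
print(onz(P,[(140,117),(276,62),(308,157),(182,203)],75),onz(P,[(333,163),(388,166),(376,232),(323,229)],55))
bot.movep([570,-80,300],q_down(0)); st=bot.read_state(); im=bot.snapshot("wrist")
cv2.imwrite("pics/w2.png",im[:,:,::-1]); np.savez("w2.npz",**{k:st[k] for k in("eef_rot","tool_pos")}); print(st["t"],st["tool_pos"])
E
```

```text
[[ 513.9   55.1   75. ]
 [ 569.   -90.9   75. ]
 [ 469.9 -127.8   75. ]
 [ 415.5   17.2   75. ]] [[ 458.5 -160.5   55. ]
 [ 454.7 -226.1   55. ]
 [ 369.2 -220.6   55. ]
 [ 373.4 -153.2   55. ]]
3.425 [569.9 -80.5 298.8]
```

View pics/w2.png

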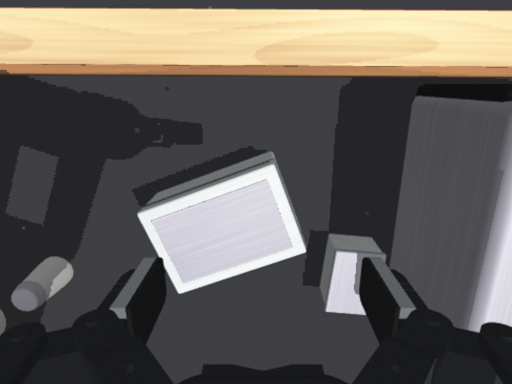

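The ledge's front top edge runs from (0,65) to (512,68) and its foot from (0,75) to (512,78). The toaster's left foot line runs roughly from (412,97) to (390,270). Next I compute these positions, then push the tin towards the ledge with the open fingers as a fence parallel to it.

```bash
python3 - <<'E'
from h import *
np.set_printoptions(precision=1,suppress=True)
P=pose("wrist",np.load("w2.npz"))
L=onz(P,[(0,65.5),(512,68.5)],50);F=onz(P,[(0,75.5),(512,78)],0)
print(L,F,onz(P,[(412,97),(391,260)],5))
print("tin",onz(P,[(138,212),(273,162),(306,252),(180,293)],75))
d=(L[0]-L[1]);print("yaw",-np.arctan2(d[0],d[1]))
for p in ([390,-38,47],[500,-38,47],[545,-38,47]): print(bot.ik(p,q_down(0)))
for p in ([590,120,47],[590,-70,47]): print(bot.ik(p,q_down(-np.pi/2)),bot.ik(p,q_down(np.pi/2)))
E
```

```text
[[ 667.   185.8   50. ]
 [ 663.7 -333.9   50. ]] [[ 658.6  224.8    0. ]
 [ 655.3 -370.9    0. ]] [[ 634.3 -255.3    5. ]
 [ 420.1 -255.9    5. ]]
tin [[ 517.5   54.3   75. ]
 [ 572.5  -91.2   75. ]
 [ 469.3 -129.2   75. ]
 [ 415.7   16.7   75. ]]
yaw -0.006411086553951513
[-0.4  0.1  2.2 -0.   0.8  1.2]
[-0.3  0.3  1.9 -0.   0.9  1.3]
[-0.3  0.4  1.8 -0.   0.9  1.3]
None [ 0.   0.5  1.7 -0.   1.   0. ]
[-0.3  0.5  1.7 -0.   1.   2.8] [-0.3  0.5  1.7 -0.   1.  -0.3]
```

```bash
cat >> h.py <<'E'
def push(p,u,yaw,step,n,lim,v=60):
    """step along u until the reaction along -u passes lim (relative to sliding it will jump)"""
    p=np.array(p,float);u=np.array(u,float)
    for k in range(n):
        p=p+step*u; bot.line_to(p,velocity=v); st=bot.read_state(); f=-st["ft_force"]@u
        if f>lim: break
    print("push end",p.round(1),"F",f.round(1),"actual",st["tool_pos"].round(1),"t",st["t"]); return p
E
python3 - <<'E'
from h import *
np.set_printoptions(precision=2,suppress=True)
q=q_down(-.006)
bot.movep([385,-45,150],q); bot.line_to([385,-45,47],velocity=200); print(bot.read_state()["ft_force"])
for x in (420,460,510):
    bot.line_to([x,-45,47],velocity=70); st=bot.read_state(); print(x,st["ft_force"],st["t"])
p=push([510,-45,47],[1,0,0],0,4,12,15)
im=bot.snapshot("wrist");cv2.imwrite("pics/w3.png",im[:,:,::-1])
st=bot.read_state();np.savez("w3.npz",**{k:st[k] for k in("eef_rot","tool_pos")})
im=bot.snapshot("top");cv2.imwrite("pics/t3.png",cv2.resize(im[100:270,80:400,::-1],None,fx=2.5,fy=2.5,interpolation=cv2.INTER_CUBIC))
E
```

```text
[ 0.28 -0.46 -0.65]
420 [ 0.96 -0.07  2.35] 5.7417
460 [-0.04 -0.32 -0.53] 6.4667
510 [ 0.38 -0.12  0.72] 7.3333
push end [542. -45.  47.] F 20.7 actual [535.7 -43.8  44.4] t 9.3333
```

View pics/w3.png

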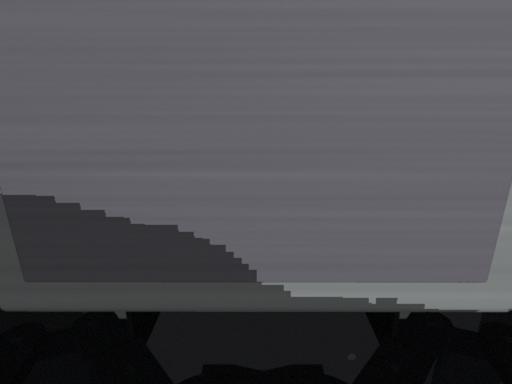

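The tin is square against the ledge: the lid's front edge is level at row 310 and spans the full picture width, so the tin's centre is at y ≈ −43. Now I go round to its kettle-side end and push it along the ledge.

```bash
python3 - <<'E'
from h import *
np.set_printoptions(precision=2,suppress=True)
q=q_down(np.pi/2-.006)
bot.line_to([515,-45,47],velocity=100); bot.line_to([515,-45,150],velocity=300)
bot.movep([603,75,150],q); bot.command_gripper(.5); bot.line_to([603,75,45],velocity=200); print(bot.read_state()["t"])
bot.line_to([602.3,-62,45],velocity=80); st=bot.read_state(); print(st["ft_force"],st["t"])
p=push([602.3,-62,45],[-.006,-1,0],0,4,12,15)
bot.line_to(p+[0,40,0],velocity=100); bot.line_to(p+[0,40,105],velocity=300)
bot.movep([500,-150,320],q_down(0)); st=bot.read_state(); im=bot.snapshot("wrist")
cv2.imwrite("pics/w4.png",im[:,:,::-1]); np.savez("w4.npz",**{k:st[k] for k in("eef_rot","tool_pos")}); print(st["t"],st["tool_pos"])
E
```

```text
12.7167
[-0.32  0.3   0.13] 14.5833
push end [602.2 -82.   45. ] F 27.4 actual [602.1 -75.4  45.1] t 15.8333
18.075 [ 499.66 -149.72  318.42]
```

View pics/w4.png

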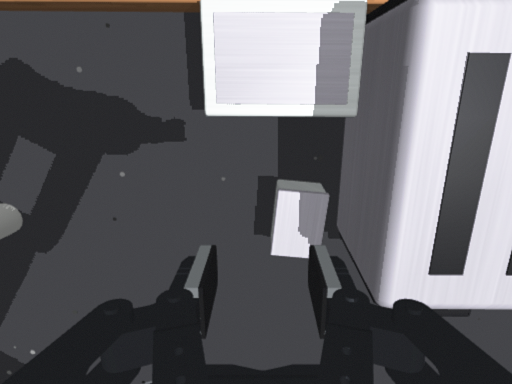

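The tin sits in the corner, with the lid at (203–365, 0–115) touching the toaster side, and the caddy hasn't moved. I'll give it one gentle nudge toward the ledge to make sure it sits flat, then a brief end nudge, and check.

```bash
python3 - <<'E'
from h import *
q=q_down(-.006)
bot.movep([512,-172,160],q); bot.line_to([512,-172,47],velocity=200)
bot.line_to([526,-172,47],velocity=80)
p=push([526,-172,47],[1,0,0],0,3,10,15)
bot.line_to([512,-172,47],velocity=80); bot.line_to([512,-172,160],velocity=300)
q=q_down(np.pi/2-.006)
bot.movep([602,-35,160],q); bot.line_to([602,-35,45],velocity=200); bot.line_to([602,-64,45],velocity=80)
p=push([602,-64,45],[-.006,-1,0],0,3,10,15)
bot.line_to(p+[0,40,0],velocity=100); bot.line_to(p+[0,40,115],velocity=300)
bot.movep([560,-140,300],q_down(0)); st=bot.read_state(); im=bot.snapshot("wrist")
cv2.imwrite("pics/w5.png",im[:,:,::-1]); np.savez("w5.npz",**{k:st[k] for k in("eef_rot","tool_pos")}); print(st["t"],st["tool_pos"])
E
```

```text
push end [ 538. -172.   47.] F 16.0 actual [ 533.6 -170.8   45.3] t 20.8583
push end [601.9 -79.   45. ] F 16.6 actual [601.8 -75.4  45. ] t 25.5167
27.8417 [ 559.54169295 -139.69680474  298.42213071]
```

View pics/w5.png

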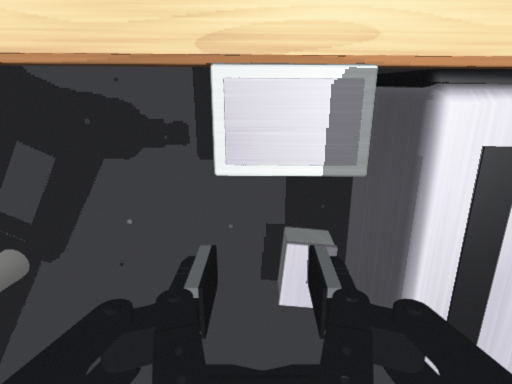

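The tin's lid is at (212–377, 65–176), with its back edge parallel to the ledge and its right end along the toaster. I'll check this with numbers.

```bash
python3 - <<'E'
from h import *
np.set_printoptions(precision=1,suppress=True)
P=pose("wrist",np.load("w5.npz"))
print("tin",onz(P,[(211,66),(377,67),(366,176),(216,175)],75),"ledge top/foot",onz(P,[(211,54),(377,55)],50),onz(P,[(100,66)],0),"caddy",onz(P,[(337,250),(280,307)],55))
T=pose("top");im=bot.snapshot("top");cv2.imwrite("pics/t5.png",cv2.resize(im[100:270,80:400,::-1],None,fx=2.5,fy=2.5,interpolation=cv2.INTER_CUBIC))
E
```

```text
tin [[ 654.7  -90.8   75. ]
 [ 653.9 -247.5   75. ]
 [ 547.5 -247.3   75. ]
 [ 548.4  -91.    75. ]] ledge top/foot [[ 667.1  -87.7   50. ]
 [ 666.3 -254.2   50. ]] [[658.2  47.9   0. ]] caddy [[ 451.4 -228.    55. ]
 [ 371.4 -161.7   55. ]]
```

View pics/t5.png

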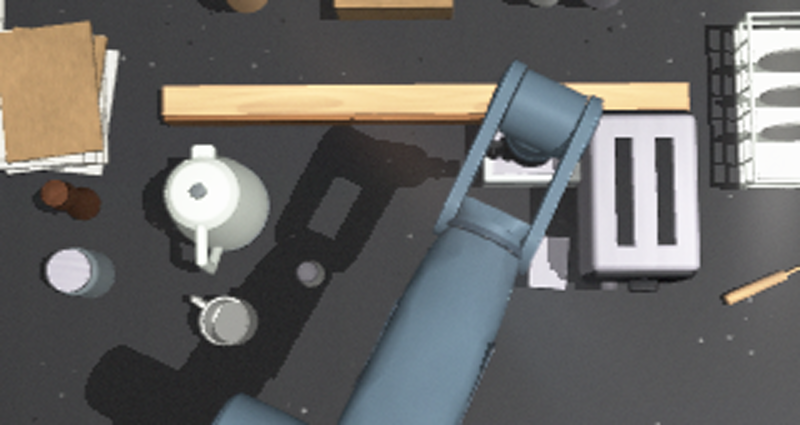

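Every push ended in a hard stop, and the second end push stopped at the same place as the first. My toaster face estimate of −255 still leaves a possible few-mm gap, so I'll take one look straight down the seam.

```bash
python3 - <<'E'
from h import *
np.set_printoptions(precision=1,suppress=True)
P=pose("wrist",np.load("w5.npz")); print(onz(P,[(352,200)],5))
bot.movep([560,-240,290],q_down(0)); st=bot.read_state(); im=bot.snapshot("wrist"); P=pose("wrist",st)
i=P[2]; 
for z in(0,75):
    c=(np.array([600,-248,z])-P[0])@P[1]; print(z,i["cx"]-i["fx"]*c[0]/c[2],i["cy"]+i["fy"]*c[1]/c[2])
cv2.imwrite("pics/w6.png",cv2.resize(np.clip(im[40:240,150:400,::-1]*2.,0,255).astype(np.uint8),None,fx=3,fy=3,interpolation=cv2.INTER_CUBIC)); print(st["t"])
E
```

```text
[[ 496.9 -254.6    5. ]]
0 268.8265893909906 118.83736712956674
75 270.16617015587974 126.31554331511359
28.425
```

View pics/w6.png

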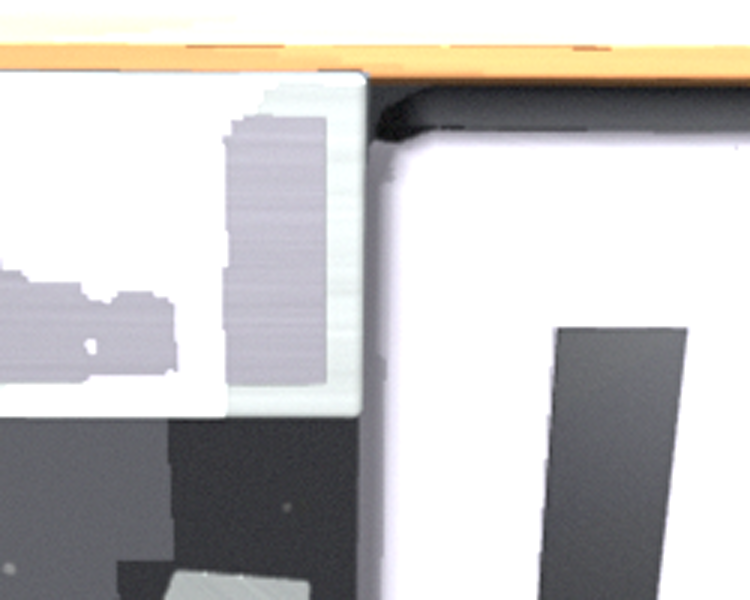

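The seam view shows the tin's right end flush with the toaster side along crop column ~365, with no worktop visible between them. The back edge is parallel to the ledge at row ~72. I'm handing it in.

```bash
python3 -c "
from plant import bot
print(bot.sign_off())"
```

```text
the job is handed in; nothing more can be done
None
```

The biscuit tin is in the corner, one long side flat against the ledge and one end against the kettle-facing side of the toaster; it was only pushed, nothing else was seen to move, and I handed it in at about 28 s.

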